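# Tighten the flask press with the ratchet wrench

### The job

Take the ratchet wrench from the blue mat, seat it fully down over the square head on top of the flask press's screw, and swing it back and forth to run the screw down onto the brass flask until it is firm: stop when the pull at the middle of the grip has risen to about 8 N, and never go above 12 N or the mould inside cracks. Then lift the wrench off and lay it flat back on the mat. Turn the screw only with the wrench, and leave everything else on the bench where it is.

Things in the scene. Friction and masses are not known exactly. Their poses are not given: they have to be found in the camera images.
- wrench: Loose ratchet ring wrench, 203 mm, 0.3 kg: steel head 47 mm wide, 18 mm thick, neck, black sleeve with red stripes. Origin: head centre, underside; handle along -x, z up. Sleeve from x = -76 to -180 mm, 22 mm wide, z 0 to 18 mm. Set to tighten: turned clockwise from above it drives its socket; turned back it slips with under 0.1 N m, a click every 20 degrees. Lies flat on head and sleeve.
- wrench_grip (a point): Middle of the wrench's grip sleeve: 128 mm from the head's centre, half way up (9 mm above its underside).
- drive: The socket ring that turns inside the wrench's head; origin as the wrench's, z up. A square through hole, 21.4 mm across flats, 18 mm deep, with a 2.5 mm lead-in chamfer at the underside. Its x axis points at the middle of one flat of the hole.
- press: Green flask press bolted to the bench; origin under its base's centre, on the screw's axis. Base 150 x 200 mm; crossbeam along y, top 155 mm up. Two 17 mm columns at y = +78 and -78 mm rise to 218 mm, higher than the wrench on the screw, so the handle can swing only between them: in front of the press (its -x side), where 50 degrees either way of -x leaves a hand room, or behind.
- screw: The press's upright screw; origin on its axis at bench height. Its head is a steel square of 20 mm, 16 mm high, a flat's middle along its x axis and every 90 degrees from it. Right-handed: clockwise from above drives it down, 5 mm a turn. Running free it takes 0.2 N m.
- head_foot (a point): On the screw's axis at the foot of the square head, on the 33 mm collar where the seated wrench's underside rests; about 168 mm above the bench at first, sinking with the screw. The head's top is 16 mm above it. Fully seated, the wrench's underside lies here. Loosen the hand's twist and side push as the wrench is eased straight up off it, or it binds.
- flask: Brass denture flask, 92 x 106 mm, 77 mm high, set fixed under the screw; origin under its centre. At first 0.9 to 1.6 mm of air is left under the screw (1.1 to 2 rad of turning). Once it bears, the torque rises by some 1.3 N m per rad of further turning, and it stays when let go. The pull and any twist of the hand add up: 1.02 N m on the screw in all is 8 N at the sleeve's middle.
- mat: Blue tool mat fixed on the bench, 300 mm (its x) by 200 mm (its y), 4 mm thick, on which the wrench lies at the start; origin at the centre of its underside.
- monomer: Bystander: amber bottle, 60 mm wide, 150 mm high; origin under its centre.
- powder: Bystander: white jar with an orange lid, 72 mm wide, 95 mm high; origin under its centre.
- bowl: Bystander: green mixing bowl, 116 mm wide, 62 mm high; origin under its centre.
- wax_knife: Bystander: small spatula, 170 mm long, lying flat; origin at its middle on the bench.
- cast: Bystander: white plaster dental cast, 62 x 70 x 37 mm; origin under its centre.
- flask_half: Bystander: open brass flask half, 92 x 106 x 30 mm; origin under its centre.
- dappen: Bystander: little glass cup, 36 mm wide, 28 mm high; origin under its centre.
Mind the look-alikes: they are no part of the job. Leave any purple look-alike of the wrench alone.

How it is judged (in metres and radians):
On the way, in this order (a step that is already met when the one before it is completed fails the run):
1. the wrench is seated fully down over the square head of the screw (horizontal distance between drive and head_foot below 0.003 m and z of drive in the frame of head_foot below 0.0035 m and angle between wrench's own z axis and vertical below 0.12 rad), for 0.2 s.
2. the wrench, on the screw's head, has driven the screw firmly down on the flask (contact force between screw and flask above 50 N and horizontal distance between drive and head_foot below 0.004 m), for 0.1 s.
At the end, for the whole second after the job is handed in: The screw presses the flask with 50 to 230 N (about 4.5 to 14 N of pull); the wrench lies flat and still on the mat, its head's centre and its grip's middle both within the mat's edges (contact force between screw and flask between 50 and 230 N and x of wrench in the frame of mat between -0.15 and 0.15 m and y of wrench in the frame of mat between -0.1 and 0.1 m and x of wrench_grip in the frame of mat between -0.15 and 0.15 m and y of wrench_grip in the frame of mat between -0.1 and 0.1 m and z of wrench in the frame of mat below 0.008 m and angle between wrench's own z axis and vertical below 0.08 rad and linear speed of wrench below 0.02 m/s); the robot touches nothing.
It fails at once if the screw pressed the flask with more than 250 N (overtightened, about 15 N of pull) (contact force between screw and flask above 250 N).
It fails at once if the screw was touched by the hand instead of the wrench (contact force between any of the fingers, the arm and screw above 2 N).
It fails at once if something else on the bench was shifted by more than 25 mm (distance of any of monomer, powder, bowl, wax_knife, cast, flask_half, dappen from where it was at the start of the episode above 0.025 m).
It fails at once if something standing on the bench was tipped over (angle between any of monomer, powder, bowl, wax_knife, cast, flask_half, dappen's own z axis and vertical above 0.5 rad).
It also fails if it takes over 72 s, if anything falls off the work surface, if the arm or the gripper's body presses on something with over 40 N, if the wrist force passes 120 N, or if a joint passes its speed limit or range.

### The arm

A 6-joint arm with a two-finger parallel gripper is mounted at the origin on the work surface. World frame = base frame: x ahead of the robot, y to its left, z up, the work surface at z = 0. Lengths are in m, angles in degrees, forces in N, time in s.
With the tool pointing down it reaches from about 0.375 to 0.9 m from the base axis. Payload 3.1 kg.
Tool frame: the origin (TCP) lies at the very end of the fingers, on their centre line; the grasp point (between the pads) lies 19 mm behind it; z points along the fingers, x is the direction in which the jaws open and shut, and the axes are right-handed (so a half turn about z gives the same grasp; the last joint's range is limited). The gripper opens to 87 mm and grips with 3 to 60 N. Pads are 19 mm wide; open, the fingers measure 117 mm over their backs; the gripper's body (75 mm by 190 mm) begins 51 mm behind the grasp point.
Start: joints at [-82.363, 30.224, 82.088, -0, 67.689, -10.227], TCP at [0.192, -0.595, 0.223] pointing down, gripper open.
Joint ranges: [-176.69, 176.69], [-43.24, 126.21], [12.49, 139.97], [-82, 262], [0, 151.66], [-163.58, 163.58]. Speed limits (degrees/s): [159.86, 159.86, 180, 180, 180, 180].

### API

Orientations are given as [roll, pitch, yaw] about the fixed x, y, z axes, in that order (R = Rz(yaw) Ry(pitch) Rx(roll)).
In Python, from station import * gives the robot as it stands.
- The arm moves only by the tool apply_moves, never from a script. Its argument "moves" is a list that holds one entry, the list of rows, each a list of 5 numbers: the shift along the tool's x, y, z in cm, then the turn about the tool's z in rad, then the opening, from 0 (shut) to 1 (fully open). A call has exactly 10 rows; each row shifts and turns the commanded pose from where the row before left it, along the tool's axes as they then stand; what a row does not reach is not made up. A row lasts 1/12 s, in which the tool goes at most 41.7 mm and 7.16 degrees, less where a joint would pass 70% of its speed; a pose out of reach is approached as far as the arm can. A call is refused whole if a number of a shift passes 4.17 or a number of a turn 0.125, either way. A call with a gripper value outside its range is refused whole. The fingers move at their own pace and stop on an object; "force" is the grip in N (left out, the last holds). Time passes only in rows, so rows that do not move let the fingers close, or fill a call up. It gives the time, the measured TCP pose, the force and the opening at its end, in the units of the state.
- get_state(): the state, without advancing time (a new reading comes with each control period).
- camera(name): name is "scene" or "top" or "wrist"; returns a dict with "image" (400x640x3 uint8, red, green, blue), "camera_matrix" (3x3 intrinsics, pixels), "rvec" (rotation vector, rad) and "tvec" (3), from world to camera coordinates, as OpenCV has them. Camera axes: x right, y down, z forward; pixel columns grow to the right and rows downward; lengths in m; the calibration is good to about 2 mm. The wrist camera is an equidistant fisheye: a pixel r from the principal point sees the ray r / f radians off the axis. A picture is of the moment at which its call begins. There is no depth.
- finish_job(): hands the job in, once; it reports no verdict.
The state is a dict: "time_s": time; "joint_pos": joint angles; "qd": joint speeds; "joint_torque": joint torques, N m; "eef_pos": TCP position; "tool_rot": TCP orientation; "force": force on the tool from outside, world axes, zero at the start; "ft_torque": the same for the moment, N m; "gripper_width": opening from 0.0 (shut) to 1.0 (fully open).
Only numpy, scipy, OpenCV 4.12 (cv2) and the standard library are available. Lean on these libraries where they do the work, as an engineer would, in place of code of your own. Each camera call takes 0.05 s, during which the arm holds its last target. There are 200 camera calls.

## Working session

There is one attempt and no reset: what is moved stays moved. The work goes in short steps, Python scripts to look and compute and a tool call to move; the robot and the scene stay as the last step left them, time stands still between calls to the robot, and variables do not carry over. Pictures are saved under pics/ and viewed, about 8 in all and at most 12, crops included, and the job is handed in when it is done.

Besides the shell and the picture viewer there is one more tool, called after "Request:" by a JSON object that holds its "name" and its "arguments". apply_moves: Moves the arm, as the interface text tells. Its arguments: {"type":"object","properties":{"moves":{"type":"array","items":{"type":"array","items":{"type":"array","items":{"type":"number"}}}},"force":{"type":"number"}},"required":["moves"]}

```bash
mkdir -p pics; ls; python3 - <<'E'
from station import *
import cv2
print(get_state())
for n in ("scene","top"):
    c=camera(n); cv2.imwrite(f"pics/{n}0.png",c["image"][:,:,::-1]); print(n,c["camera_matrix"],c["rvec"],c["tvec"])
E
```

```text
pics
{'time_s': 0.0, 'joint_pos': array([-8.23616850e+01,  3.02788508e+01,  8.21563417e+01, -8.46055563e-04,
        6.76886141e+01, -1.02269447e+01]), 'qd': array([-0.01162997,  0.00761211,  0.03118145, -0.03095602, -0.045635  ,
       -0.02532252]), 'joint_torque': array([-1.31405530e-03, -4.40050220e+01, -1.76591992e+01,  6.30841870e-02,
        5.81904093e-02, -1.72732975e-04]), 'eef_pos': array([ 0.19166625, -0.59411835,  0.22157311]), 'tool_rot': array([-1.79978788e+02,  1.21978465e-01, -7.21343957e+01]), 'force': array([-0.4604689 , -0.27011527, -0.03857782]), 'ft_torque': array([-0.00465501,  0.03723304,  0.01991481]), 'gripper_width': 0.999810060809699}
scene [[438.21930434   0.         324.12770241]
 [  0.         438.21930434 204.86760245]
 [  0.           0.           1.        ]] [ 1.9586425   1.30421419 -0.58760322] [-0.26640111 -0.22769686  1.51638216]
top [[512.44041007   0.         308.65254685]
 [  0.         512.44041007 198.89543494]
 [  0.           0.           1.        ]] [ 2.15394849 -2.21598302  0.09003243] [0.08448246 0.55675357 1.38859968]
```

View pics/scene0.png

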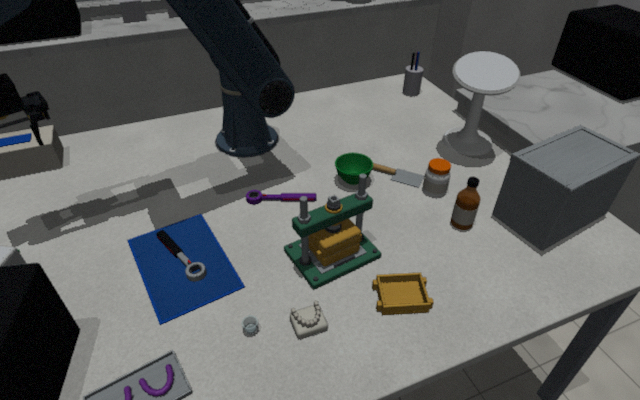

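View pics/top0.png

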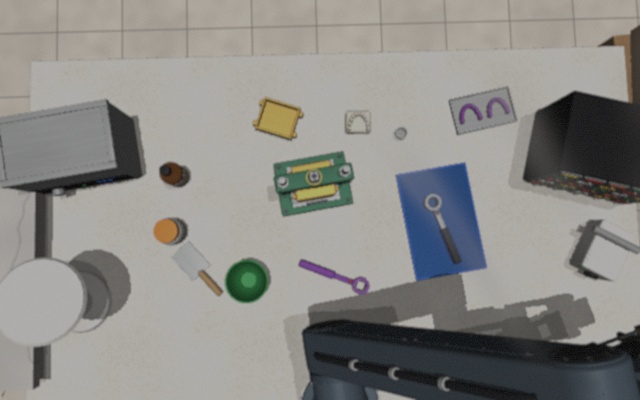

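The pictures show the wrench on the blue mat (top: head about (433,202), sleeve end about (457,262)) and the press (top: screw about (314,176), columns about (282,183) and (345,171)). The purple look-alike is at (335,275).

```bash
cat > h.py <<'E'
import numpy as np, cv2
from station import *
def ray(c,uv):
    R=cv2.Rodrigues(np.array(c["rvec"]))[0]; K=np.array(c["camera_matrix"])
    x=(np.array(uv,float)-K[:2,2])/[K[0,0],K[1,1]]
    o=-R.T@np.array(c["tvec"]).ravel()
    if c.get("fish"):
        t=np.hypot(*x); d=np.r_[x/max(t,1e-9)*np.sin(t),np.cos(t)]
    else: d=np.r_[x,1]
    return o,R.T@d
def pl(c,uv,z):
    o,d=ray(c,uv); return o+d*(z-o[2])/d[2]
def proj(c,P):
    R=cv2.Rodrigues(np.array(c["rvec"]))[0]; K=np.array(c["camera_matrix"])
    p=R@np.array(P)+np.array(c["tvec"]).ravel()
    if c.get("fish"):
        r=np.hypot(p[0],p[1]); t=np.arctan2(r,p[2]); q=p[:2]/max(r,1e-9)*t
    else: q=p[:2]/p[2]
    return q*[K[0,0],K[1,1]]+K[:2,2]
E
python3 - <<'E'
from h import *
c=camera("top"); im=c["image"]; b=im[:,:,::-1]
hsv=cv2.cvtColor(im,cv2.COLOR_RGB2HSV)
m=cv2.inRange(hsv,(100,120,40),(125,255,255)); m[:, :380]=0;m[:,510:]=0;m[300:]=0
n,l,s,cc=cv2.connectedComponentsWithStats(m); i=1+np.argmax(s[1:,4])
cnt=max(cv2.findContours((l==i).astype(np.uint8),cv2.RETR_EXTERNAL,cv2.CHAIN_APPROX_NONE)[0],key=len)
r=cv2.minAreaRect(cnt); bx=cv2.boxPoints(r); print("mat",[pl(c,p,.004)[:2].round(4) for p in bx])
# wrench = non-blue inside mat
hull=np.zeros_like(m); cv2.fillPoly(hull,[bx.astype(int)],255); hull=cv2.erode(hull,np.ones((7,7)))
w=((m==0)&(hull>0)).astype(np.uint8); n,l,s,cc=cv2.connectedComponentsWithStats(w); i=1+np.argmax(s[1:,4])
cnt=max(cv2.findContours((l==i).astype(np.uint8),cv2.RETR_EXTERNAL,cv2.CHAIN_APPROX_NONE)[0],key=len)
r=cv2.minAreaRect(cnt); P=[pl(c,p,.018)[:2] for p in cv2.boxPoints(r)]; print("wrench",np.round(P,4))
a=P
e=sorted([(np.linalg.norm(a[k]-a[(k+1)%4]),k) for k in range(4)]); print(e)
g=cv2.inRange(hsv,(65,80,30),(90,255,255)); g[:,:265]=0; g[:,365:]=0; g[230:]=0
for n_,p,z in [("col1",(282,183),.218),("col2",(345,171),.218),("screw",(314,176),.184)]: print(n_,pl(c,p,z).round(4))
def crop(x0,y0,x1,y1): return cv2.resize(b[y0:y1,x0:x1],(400,400),interpolation=cv2.INTER_CUBIC)
cv2.imwrite("pics/c1.png",np.hstack([crop(265,130,365,230),crop(390,165,490,265)]))
E
```

```text
mat [array([ 0.5222, -0.0829]), array([ 0.6056, -0.1959]), array([ 0.3563, -0.3767]), array([ 0.2752, -0.2642])]
wrench [[ 0.5218 -0.0951]
 [ 0.5828 -0.1788]
 [ 0.4204 -0.2953]
 [ 0.3605 -0.2119]]
[(np.float64(0.10272283957083486), 2), (np.float64(0.10356967263838601), 0), (np.float64(0.19908845546201803), 3), (np.float64(0.1998252738414735), 1)]
col1 [0.5834 0.1321 0.218 ]
col2 [ 0.6079 -0.0182  0.218 ]
screw [0.6021 0.0551 0.184 ]
```

View pics/c1.png

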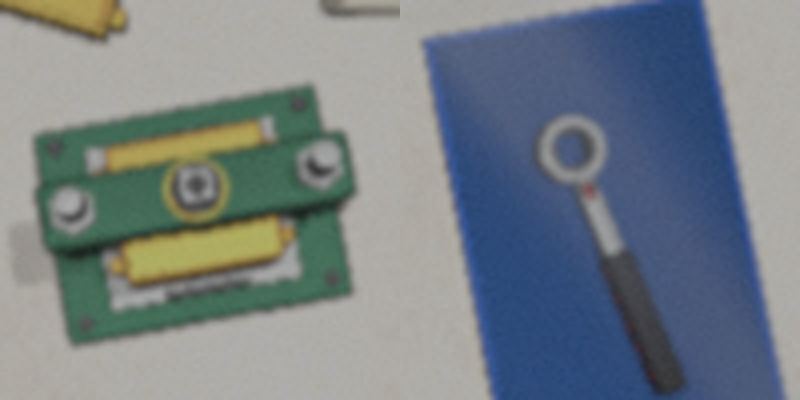

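```bash
python3 - <<'E'
from h import *
c=camera("top")
for p in [(396.2,174.5),(465,164),(486,268),(415,279)]: print("mat",pl(c,p,.004)[:2].round(4))
h=pl(c,(433,202),.022)[:2]; e=pl(c,(456.75,262),.022)[:2]
print("head",h,"end",e,np.linalg.norm(h-e), np.degrees(np.arctan2(*(h-e)[::-1])))
print("grip",h+(e-h)/np.linalg.norm(e-h)*.122)
a=pl(c,(283,181.3),.218)[:2]; b=pl(c,(345.3,170.5),.218)[:2]; s=pl(c,(313.75,176.5),.184)[:2]
print(a,b,(a+b)/2,np.linalg.norm(a-b),s, np.degrees(np.arctan2(-(a-b)[0],(a-b)[1])))
w=camera("wrist"); print(w["camera_matrix"],w["rvec"],w["tvec"]); w["fish"]=1
o,d=ray(w,(320,200)); print(o,d, get_state()["eef_pos"])
sc=camera("scene")
print([proj(sc,(*h,.022)),proj(sc,(*e,.022)),proj(sc,(*s,.184))])
b=sc["image"][:,:,::-1]
def crop(x0,y0,x1,y1): return cv2.resize(b[y0:y1,x0:x1],(400,400),interpolation=cv2.INTER_CUBIC)
cv2.imwrite("pics/c2.png",np.hstack([crop(285,160,385,260),crop(140,210,220,290)]))
E
```

```text
mat [ 0.6217 -0.1782]
mat [ 0.6459 -0.3724]
mat [ 0.3552 -0.4154]
mat [ 0.3308 -0.2179]
head [ 0.54064919 -0.2730791 ] end [ 0.37492879 -0.3301678 ] 0.17527797779440585 19.008217977036438
grip [ 0.42530162 -0.31281496]
[0.58739891 0.12962502] [ 0.60905154 -0.01898465] [0.59822523 0.05532019] 0.15017879299238726 [0.60090019 0.05577416] 8.289741301325062
[[309.70691629   0.         318.00347674]
 [  0.         309.70691629 199.20579484]
 [  0.           0.           1.        ]] [-2.37619665  1.73076994  0.21304509] [-0.62434832 -0.02863728  0.39034239]
[ 0.25418723 -0.57493801  0.38449088] [-0.22914822 -0.07836852 -0.97023166] [ 0.19170615 -0.59450625  0.22207221]
[array([195.20107703, 267.43367361]), array([161.30745477, 229.11767629]), array([333.36405347, 196.5489386 ])]
```

View pics/c2.png

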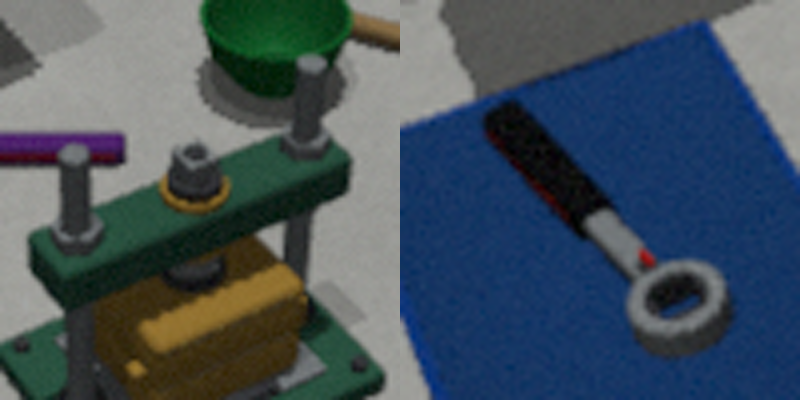

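The press yaw is about 8.3° and the mat centre is about (0.488,-0.296). The wrench head is at about (0.541,-0.273) with yaw 19°, and the scene view agrees to 1–2 px. I'm moving to hover over the grip.

Request:
{"name": "apply_moves", "arguments": {"moves": [[[-1.96, -3.1, 0.7, -0.002, 1], [-1.96, -3.1, 0.7, -0.002, 1], [-1.96, -3.1, 0.7, -0.002, 1], [-1.96, -3.1, 0.7, -0.002, 1], [-1.96, -3.1, 0.7, -0.002, 1], [-1.96, -3.1, 0.7, -0.002, 1], [-1.96, -3.1, 0.7, -0.002, 1], [-1.96, -3.1, 0.7, -0.002, 1], [-1.96, -3.1, 0.7, -0.002, 1], [-1.96, -3.1, 0.7, -0.002, 1]]], "force": 60}}

```text
time_s: 1.13
eef_pos: [0.4251, -0.3098, 0.1524]
tool_rot: [-180.0, -0.0, -71.0]
force: [-0.1, -0.2, -0.1]
gripper_width: 0.999
```

```bash
python3 - <<'E'
from h import *
s=get_state(); print(s["eef_pos"],s["tool_rot"],s["force"],s["ft_torque"],s["joint_pos"])
w=camera("wrist"); w["fish"]=1; print(w["camera_matrix"],w["rvec"],w["tvec"])
cv2.imwrite("pics/w1.png",w["image"][:,:,::-1])
d=np.array([np.cos(np.radians(19)),np.sin(np.radians(19))]); h=np.array([.5406,-.2731])
for t in (0,-.076,-.18): print(proj(w,(*(h+t*d),.022)))
E
```

```text
[ 0.4251067  -0.30977269  0.15240951] [-1.79986214e+02 -2.78761209e-02 -7.10008303e+01] [-0.05131868 -0.18758802 -0.06108007] [-0.030759   -0.02978072 -0.05739953] [-4.82642978e+01  2.83627648e+01  1.00285653e+02  2.48580480e-03
  5.13205440e+01  2.27349761e+01]
[[309.70691629   0.         318.00347674]
 [  0.         309.70691629 199.20579484]
 [  0.           0.           1.        ]] [-2.39132598  1.70620368  0.20788566] [-0.43140235  0.28048193  0.39380745]
[320.87585118  66.08470147]
[320.87054724 145.69731441]
[320.67886896 248.54053993]
```

View pics/w1.png

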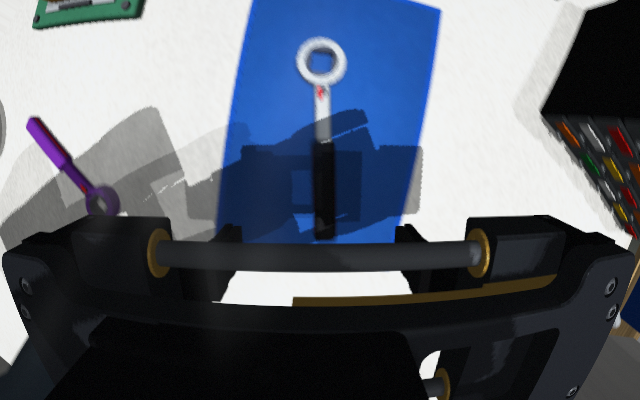

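Wrist view: head at about (321,62), sleeve from (323,142) to its end at (325,238). I'll turn these into positions and read the hole angle from a crop.

```bash
python3 - <<'E'
from h import *
w=camera("wrist"); w["fish"]=1
for p in [(321,62),(323,142),(325.5,238)]: print(pl(w,p,.022))
h=pl(w,(321,62),.022)[:2];e=pl(w,(325.5,238),.022)[:2];m=pl(w,(323,142),.022)[:2]
print(np.linalg.norm(h-e),np.linalg.norm(h-m),np.degrees(np.arctan2(*(h-e)[::-1])))
# rectify top-plane around head: 60mm square, axes world, 8px/mm
def rect(c,ctr,z,half,yaw,N=400):
    g=(np.arange(N)/(N-1)*2-1)*half; X,Y=np.meshgrid(g,-g)
    cy,sy=np.cos(yaw),np.sin(yaw)
    M=np.array([[proj(c,(ctr[0]+cy*x-sy*y,ctr[1]+sy*x+cy*y,z)) for x,y in zip(a,b)] for a,b in zip(X,Y)],np.float32)
    return cv2.remap(c["image"],M[...,0],M[...,1],cv2.INTER_CUBIC)
r=rect(w,h,.022,.03,np.radians(19)); r2=rect(w,h-.065*(h-e)/np.linalg.norm(h-e),.022,.12,np.radians(19))
cv2.imwrite("pics/c3.png",np.hstack([r,r2])[:,:,::-1])
E
```

```text
[ 0.54629837 -0.26422091  0.022     ]
[ 0.47494701 -0.2910597   0.022     ]
[ 0.38574917 -0.32512041  0.022     ]
0.17171136601223919 0.076232119592158 20.772733604629202
```

View pics/c3.png

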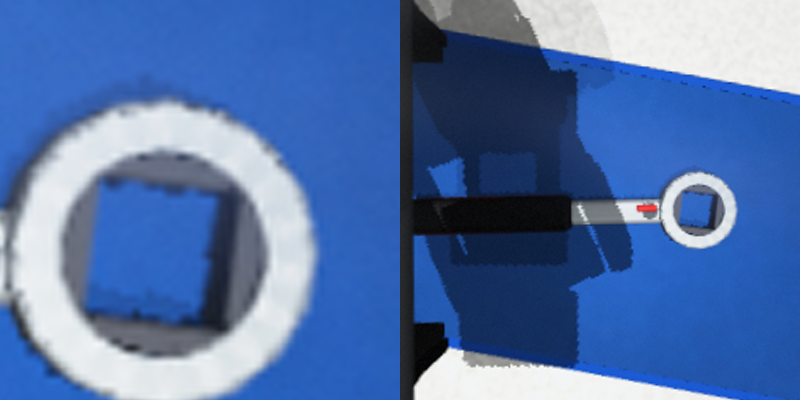

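The second picture was taken after the arm settled, so its calibration is better than the first. From it, the head is at about (0.5436,-0.2734), wrench yaw is about 20.2°, and the hole is turned about -7° relative to the wrench. I'll check the settled pose before descending.

```bash
cat > go.py <<'E'
from h import *
import sys
s=get_state(); p=s["eef_pos"]; y=np.radians(s["tool_rot"][2])
print("t",s["time_s"],"pos",p.round(4),"rot",s["tool_rot"].round(2),"F",s["force"].round(2),"M",s["ft_torque"].round(3),"w",round(s["gripper_width"],3))
if len(sys.argv)>4:
    tx,ty,tz,ty_=map(float,sys.argv[1:5]); d=np.array([tx,ty,tz])-p
    ax=np.array([[np.cos(y),np.sin(y),0],[np.sin(y),-np.cos(y),0],[0,0,-1]])
    print("shift cm",(ax@d*100).round(2),"turn",round(-(np.radians(ty_)-y),3))
E
python3 go.py .430 -.314 .008 -69.8
```

```text
t 1.2333 pos [ 0.4257 -0.3058  0.1515] rot [179.99   0.25 -70.64] F [-0.25  0.47 -0.31] M [-0.051  0.009 -0.041] w 0.997
shift cm [ 0.92 -0.14 14.35] turn -0.015
```

Request:
{"name": "apply_moves", "arguments": {"moves": [[[0, 0, 2.0, 0, 1], [0, 0, 2.0, 0, 1], [0, 0, 2.0, 0, 1], [0, 0, 2.0, 0, 1], [0, 0, 2.0, 0, 1], [0, 0, 0.5, 0, 1], [0, 0, 0, 0, 1], [0, 0, 0, 0, 1], [0, 0, 0, 0, 1], [0, 0, 0, 0, 1]]]}}

```text
time_s: 2.07
eef_pos: [0.4248, -0.3119, 0.0488]
tool_rot: [-179.9, -0.1, -71.0]
force: [0.4, -0.8, 0.5]
gripper_width: 1.001
```

```bash
python3 go.py .430 -.314 .008 -69.8
```

```text
t 2.0667 pos [ 0.4248 -0.3119  0.0488] rot [-1.7994e+02 -1.4000e-01 -7.0990e+01] F [ 0.38 -0.8   0.52] M [-0.023  0.058 -0.01 ] w 1.001
shift cm [ 0.37 -0.43  4.08] turn -0.021
```

Request:
{"name": "apply_moves", "arguments": {"moves": [[[0.1, -0.1, 1.0, -0.005, 1], [0.1, -0.1, 1.0, -0.005, 1], [0.1, -0.1, 1.0, -0.005, 1], [0.1, -0.1, 0.7, -0.005, 1], [0, 0, 0.3, 0, 1], [0, 0, 0, 0, 1], [0, 0, 0, 0, 1], [0, 0, 0, 0, 0], [0, 0, 0, 0, 0], [0, 0, 0, 0, 0]]]}}

```text
time_s: 2.9
eef_pos: [0.4294, -0.3137, 0.0079]
tool_rot: [-180.0, -0.0, -69.8]
force: [0.0, -0.3, 0.4]
gripper_width: 0.854
```

Request:
{"name": "apply_moves", "arguments": {"moves": [[[0, 0, 0, 0, 0], [0, 0, 0, 0, 0], [0, 0, 0, 0, 0], [0, 0, 0, 0, 0], [0, 0, 0, 0, 0], [0, 0, 0, 0, 0], [0, 0, 0, 0, 0], [0, 0, 0, 0, 0], [0, 0, 0, 0, 0], [0, 0, 0, 0, 0]]], "force": 60}}

```text
time_s: 3.73
eef_pos: [0.4295, -0.3139, 0.0076]
tool_rot: [-180.0, -0.0, -69.9]
force: [1.4, -1.5, -1.2]
gripper_width: 0.246
```

```bash
python3 go.py
```

```text
t 3.7333 pos [ 0.4295 -0.3139  0.0076] rot [-1.7998e+02 -4.0000e-02 -6.9860e+01] F [ 1.36 -1.55 -1.2 ] M [-0.103 -0.064 -0.047] w 0.246
```

Request:
{"name": "apply_moves", "arguments": {"moves": [[[0, 0, -0.5, 0, 0], [0, 0, -1.5, 0, 0], [0, 0, -2.5, 0, 0], [0, 0, -3.0, 0, 0], [0, 0, -3.5, 0, 0], [0, 0, -3.5, 0, 0], [0, 0, -3.5, 0, 0], [0, 0, -3.5, 0, 0], [0, 0, -2.0, 0, 0], [0, 0, -1.0, 0, 0]]]}}

```text
time_s: 4.57
eef_pos: [0.4296, -0.3139, 0.2558]
tool_rot: [-179.9, -0.2, -69.8]
force: [0.2, -0.4, -3.0]
gripper_width: 0.247
```

Request:
{"name": "apply_moves", "arguments": {"moves": [[[-1.0, -0.3, 0, 0, 0], [-2.5, -0.8, 0, 0, 0], [-3.9, -1.2, 0, 0, 0], [-3.9, -1.2, 0, 0, 0], [-3.9, -1.2, 0, 0, 0], [-3.9, -1.2, 0, 0, 0], [-3.9, -1.2, 0, 0, 0], [-3.5, -1.1, 0, 0, 0], [-2.5, -0.8, 0, 0, 0], [-1.0, -0.4, 0, 0, 0]]]}}

```text
time_s: 5.4
eef_pos: [0.4094, 0.0052, 0.2501]
tool_rot: [179.6, 0.4, -69.6]
force: [0.2, -0.2, -3.6]
gripper_width: 0.239
```

Request:
{"name": "apply_moves", "arguments": {"moves": [[[0, 0, 0, 0, 0], [0, 0, 0, 0, 0], [0, 0, 0, 0, 0], [0, 0, 0, 0, 0], [0, 0, 0, 0, 0], [0, 0, 0, 0, 0], [0, 0, 0, 0, 0], [0, 0, 0, 0, 0], [0, 0, 0, 0, 0], [0, 0, 0, 0, 0]]]}}

```text
time_s: 6.23
eef_pos: [0.4141, 0.0004, 0.2526]
tool_rot: [-180.0, -0.0, -69.9]
force: [0.9, -0.4, -2.8]
gripper_width: 0.244
```

```bash
python3 go.py; cat >> h.py <<'E'
def rect(c,ctr,z,half,yaw,N=400):
    g=(np.arange(N)/(N-1)*2-1)*half; X,Y=np.meshgrid(g,-g); cy,sy=np.cos(yaw),np.sin(yaw)
    M=np.array([[proj(c,(ctr[0]+cy*x-sy*y,ctr[1]+sy*x+cy*y,z)) for x,y in zip(a,b)] for a,b in zip(X,Y)],np.float32)
    return cv2.remap(c["image"],M[...,0],M[...,1],cv2.INTER_CUBIC)
E
python3 - <<'E'
from h import *
w=camera("wrist"); w["fish"]=1
p=get_state()["eef_pos"]; u=np.array([np.cos(np.radians(20.2)),np.sin(np.radians(20.2))])
h=p[:2]+.121*u; print(h)
full=cv2.resize(w["image"],(640,400))[:300]
a=rect(w,h,p[2]-.0036+.018,.03,0,300); b=rect(w,(.6005,.0556),.184,.03,0,300)
cv2.imwrite("pics/c4.png",np.hstack([a,b])[:,:,::-1])
out=np.vstack([full,np.pad(np.hstack([a,b]),((0,0),(0,40),(0,0)))])
cv2.imwrite("pics/w2.png",out[:,:,::-1])
E
```

```text
t 6.2333 pos [4.141e-01 4.000e-04 2.526e-01] rot [-180.     -0.    -69.86] F [ 0.92 -0.38 -2.75] M [-0.043  0.193  0.035] w 0.244
[0.52767808 0.04219632]
```

View pics/w2.png

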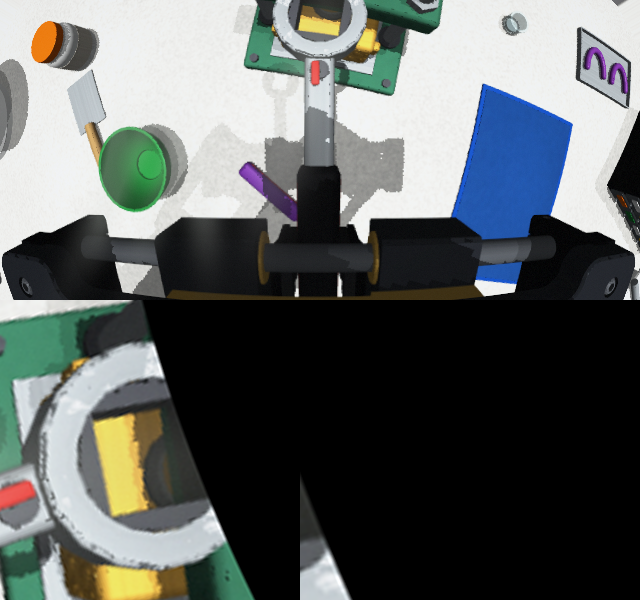

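Request:
{"name": "apply_moves", "arguments": {"moves": [[[0, 0, -0.8, 0.05, 0], [0, 0, -1.8, 0.06, 0], [0, 0, -1.8, 0.06, 0], [0, 0, -1.8, 0.07, 0], [0, 0, -1.8, 0.07, 0], [0, 0, -1.8, 0.07, 0], [0, 0, -1.8, 0.07, 0], [0, 0, -1.0, 0.04, 0], [0, 0, -0.4, 0.03, 0], [0, 0, 0, 0, 0]]]}}

```text
time_s: 7.12
eef_pos: [0.4146, 0.0005, 0.3837]
tool_rot: [-179.8, -0.0, -99.7]
force: [-0.4, 0.4, -2.8]
gripper_width: 0.246
```

Request:
{"name": "apply_moves", "arguments": {"moves": [[[0, 0, 0, 0, 0], [0, 0, 0, 0, 0], [0, 0, 0, 0, 0], [0, 0, 0, 0, 0], [0, 0, 0, 0, 0], [0, 0, 0, 0, 0], [0, 0, 0, 0, 0], [0, 0, 0, 0, 0], [0, 0, 0, 0, 0], [0, 0, 0, 0, 0]]]}}

```text
time_s: 7.95
eef_pos: [0.4141, 0.0005, 0.3826]
tool_rot: [-180.0, 0.0, -99.6]
force: [0.0, -0.7, -3.0]
gripper_width: 0.246
```

```bash
python3 go.py; python3 - <<'E'
from h import *
w=camera("wrist"); w["fish"]=1
s=get_state(); p=s["eef_pos"]; y=np.radians(s["tool_rot"][2]+90-.7); u=np.array([np.cos(y),np.sin(y)])
h=p[:2]+.122*u; print(h, np.degrees(y))
full=w["image"][:300]
a=rect(w,h,p[2]-.0036+.018,.03,y,300); b=rect(w,(.6005,.0556),.184,.03,np.radians(8.3),300)
out=np.vstack([full,np.pad(np.hstack([a,b]),((0,0),(0,40),(0,0)))])
cv2.imwrite("pics/w3.png",out[:,:,::-1])
E
```

```text
t 7.95 pos [0.4141 0.0005 0.3826] rot [-180.      0.    -99.64] F [ 0.03 -0.72 -3.03] M [ 0.067  0.226 -0.033] w 0.246
[ 0.53410623 -0.02140157] -10.335400363331996
```

View pics/w3.png

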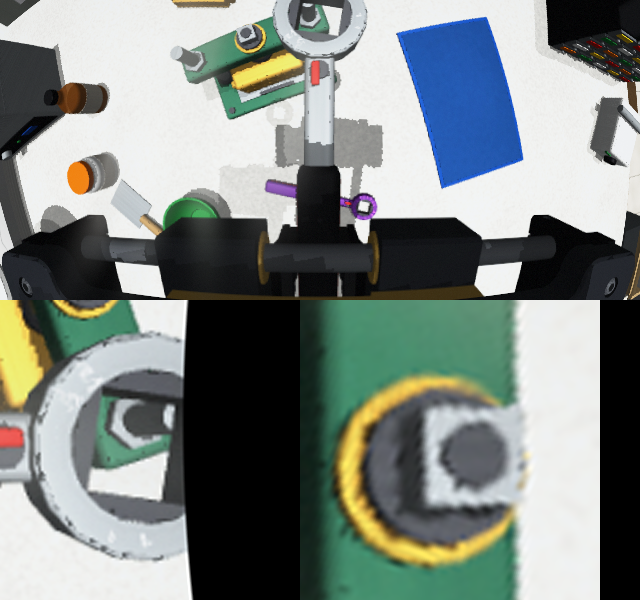

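The screw head is now visible: top image about (250,38), rectified centre about (474,455). This gives x about 0.605, against 0.601 from the top camera. I'll look once more from closer.

Request:
{"name": "apply_moves", "arguments": {"moves": [[[0.2, -0.3, 0.6, 0, 0], [0.4, -0.7, 1.5, 0, 0], [0.5, -0.8, 1.7, 0, 0], [0.5, -0.8, 1.7, 0, 0], [0.5, -0.8, 1.7, 0, 0], [0.4, -0.8, 1.7, 0, 0], [0.4, -0.7, 1.7, 0, 0], [0.3, -0.6, 1.3, 0, 0], [0.2, -0.3, 0.6, 0, 0], [0, -0.1, 0.2, 0, 0]]]}}

```text
time_s: 8.83
eef_pos: [0.4665, -0.0433, 0.2541]
tool_rot: [179.9, 0.0, -99.7]
force: [-1.0, 0.2, -2.8]
gripper_width: 0.245
```

Request:
{"name": "apply_moves", "arguments": {"moves": [[[0, 0, 0, 0, 0], [0, 0, 0, 0, 0], [0, 0, 0, 0, 0], [0, 0, 0, 0, 0], [0, 0, 0, 0, 0], [0, 0, 0, 0, 0], [0, 0, 0, 0, 0], [0, 0, 0, 0, 0], [0, 0, 0, 0, 0], [0, 0, 0, 0, 0]]]}}

```text
time_s: 9.67
eef_pos: [0.4666, -0.0429, 0.2555]
tool_rot: [180.0, -0.0, -99.6]
force: [-0.5, -0.3, -3.2]
gripper_width: 0.25
```

```bash
python3 go.py; python3 - <<'E'
from h import *
w=camera("wrist"); w["fish"]=1; np.save("w4.npy",w["image"])
s=get_state(); p=s["eef_pos"]; y=np.radians(s["tool_rot"][2]+90-.7); u=np.array([np.cos(y),np.sin(y)])
h=p[:2]+.122*u; print(h, np.degrees(y))
full=w["image"][:200]
print("proj screw",proj(w,(.604,.0555,.184)))
a=rect(w,h,p[2]-.0036+.018,.03,y,320); b=rect(w,(.604,.0555),.184,.02,np.radians(8.3),320)
out=np.vstack([full,np.hstack([a,b])])
cv2.imwrite("pics/w4.png",out[:,:,::-1])
E
```

```text
t 9.6667 pos [ 0.4666 -0.0429  0.2555] rot [180.    -0.   -99.64] F [-0.52 -0.28 -3.23] M [0.073 0.18  0.022] w 0.25
[ 0.58660971 -0.06480113] -10.337210411641845
proj screw [169.42196485  65.50290765]
```

View pics/w4.png

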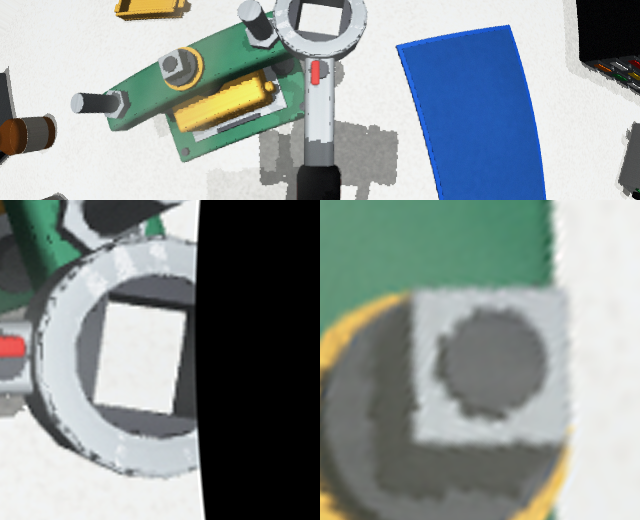

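Close view: the screw head is at about (0.6054,0.0549) with yaw about 8.5°. The hole is at -7.9° to the wrench, so I want wrench yaw 16.4°, which is tool yaw -72.9° with the TCP at about (0.489,0.020).

Request:
{"name": "apply_moves", "arguments": {"moves": [[[-0.6, -0.1, 0, 0, 0], [-1.4, -0.25, 0, 0, 0], [-1.7, -0.3, 0, 0, 0], [-1.6, -0.3, 0, 0, 0], [-1.26, -0.2, 0, 0, 0], [0, 0, 0, -0.08, 0], [0, 0, 0, -0.11, 0], [0, 0, 0, -0.11, 0], [0, 0, 0, -0.1, 0], [0, 0, 0, -0.066, 0]]]}}

```text
time_s: 10.55
eef_pos: [0.4889, 0.0204, 0.2554]
tool_rot: [180.0, 0.0, -72.7]
force: [-0.5, 0.1, -2.7]
gripper_width: 0.245
```

Request:
{"name": "apply_moves", "arguments": {"moves": [[[0, 0, 0.5, 0, 0], [0, 0, 1.0, 0, 0], [0, 0, 1.0, 0, 0], [0, 0, 1.0, 0, 0], [0, 0, 0.5, 0, 0], [0, 0, 0, 0, 0], [0, 0, 0, 0, 0], [0, 0, 0, 0, 0], [0, 0, 0, 0, 0], [0, 0, 0, 0, 0]]]}}

```text
time_s: 11.38
eef_pos: [0.4893, 0.0198, 0.2161]
tool_rot: [-179.9, -0.0, -73.0]
force: [0.3, -0.2, -3.2]
gripper_width: 0.245
```

```bash
python3 go.py .4889 .0199 .190 -72.9; python3 - <<'E'
from h import *
t=camera("top");s=camera("scene")
b=cv2.resize(t["image"][130:230,265:365],(400,400),interpolation=cv2.INTER_CUBIC);a=cv2.resize(s["image"][150:230,293:373],(400,400),interpolation=cv2.INTER_CUBIC)
cv2.imwrite("pics/c5.png",np.hstack([a,b])[:,:,::-1])
E
```

```text
t 11.3833 pos [0.4893 0.0198 0.2161] rot [-1.7993e+02 -4.0000e-02 -7.2950e+01] F [ 0.26 -0.24 -3.23] M [-0.033  0.187  0.021] w 0.245
shift cm [-0.03  0.04  2.61] turn -0.001
```

View pics/c5.png

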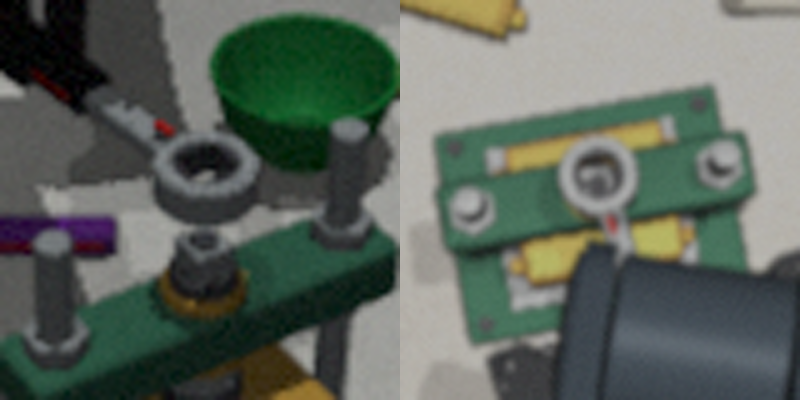

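Both views show the ring hovering centred over the square head. I'm lowering it.

Request:
{"name": "apply_moves", "arguments": {"moves": [[[0, 0, 0.6, 0, 0], [0, 0, 0.8, 0, 0], [0, 0, 0.6, 0, 0], [0, 0, 0.3, 0, 0], [0, 0, 0.3, 0, 0], [0, 0, 0.3, 0, 0], [0, 0, 0.2, 0, 0], [0, 0, 0.2, 0, 0], [0, 0, 0.2, 0, 0], [0, 0, 0, 0, 0]]]}}

```text
time_s: 12.32
eef_pos: [0.4887, 0.0199, 0.1803]
tool_rot: [180.0, 0.0, -72.9]
force: [0.2, -0.2, -3.1]
gripper_width: 0.246
```

```bash
python3 go.py .4889 .0199 .1716 -72.9
```

```text
t 12.3167 pos [0.4887 0.0199 0.1803] rot [ 1.7997e+02  2.0000e-02 -7.2940e+01] F [ 0.2  -0.24 -3.11] M [-0.064  0.195 -0.035] w 0.246
shift cm [ 0.   -0.02  0.87] turn -0.001
```

Request:
{"name": "apply_moves", "arguments": {"moves": [[[0, 0, 0.2, 0, 0], [0, 0, 0.2, 0, 0], [0, 0, 0.1, 0, 0], [0, 0, 0.1, 0, 0], [0, 0, 0.1, 0, 0], [0, 0, 0.1, 0, 0], [0, 0, 0.1, 0, 0], [0, 0, 0.0, 0, 0], [0, 0, 0, 0, 0], [0, 0, 0, 0, 0]]]}}

```text
time_s: 13.15
eef_pos: [0.4889, 0.0198, 0.1717]
tool_rot: [-180.0, -0.0, -72.9]
force: [-0.3, 0.5, -2.8]
gripper_width: 0.245
```

```bash
python3 go.py .4889 .0199 .1716 -72.9
```

```text
t 13.15 pos [0.4889 0.0198 0.1717] rot [-1.7999e+02 -1.0000e-02 -7.2930e+01] F [-0.34  0.46 -2.79] M [-0.01   0.218 -0.008] w 0.245
shift cm [-0.01  0.    0.01] turn -0.001
```

Request:
{"name": "apply_moves", "arguments": {"moves": [[[0, 0, 0.05, 0, 0], [0, 0, 0.05, 0, 0], [0, 0, 0.05, 0, 0], [0, 0, 0.05, 0, 0], [0, 0, 0, 0, 0], [0, 0, 0, 0, 0], [0, 0, 0, 0, 0], [0, 0, 0, 0, 0], [0, 0, 0, 0, 0], [0, 0, 0, 0, 0]]]}}

```text
time_s: 13.98
eef_pos: [0.4889, 0.0198, 0.1696]
tool_rot: [-180.0, -0.0, -72.9]
force: [-2.3, -0.3, 2.1]
gripper_width: 0.244
```

```bash
python3 go.py; python3 - <<'E'
from h import *
s=camera("scene")
a=cv2.resize(s["image"][150:230,293:373],(500,500),interpolation=cv2.INTER_CUBIC)
cv2.imwrite("pics/c6.png",a[:,:,::-1])
E
```

```text
t 13.9833 pos [0.4889 0.0198 0.1696] rot [-180.     -0.    -72.94] F [-2.34 -0.33  2.13] M [-0.052  0.165  0.045] w 0.244
```

View pics/c6.png

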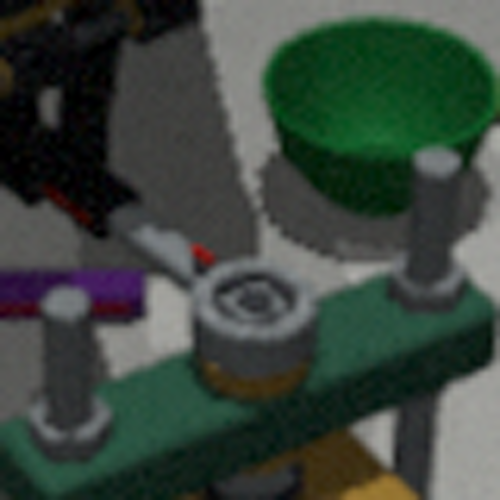

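The ring is down around the head onto the collar, and the contact force rose by about 5 N. First clockwise stroke.

Request:
{"name": "apply_moves", "arguments": {"moves": [[[-0.608, -0.012, 0, 0.05, 0], [-1.094, -0.044, 0.007, 0.09, 0], [-1.094, -0.044, 0.007, 0.09, 0], [-1.094, -0.044, 0.007, 0.09, 0], [-1.094, -0.044, 0.007, 0.09, 0], [-1.094, -0.044, 0.007, 0.09, 0], [-1.094, -0.044, 0.007, 0.09, 0], [-1.094, -0.044, 0.007, 0.09, 0], [-1.094, -0.044, 0.007, 0.09, 0], [-1.094, -0.044, 0.007, 0.09, 0]]]}}

```text
time_s: 14.87
eef_pos: [0.5031, 0.1207, 0.1692]
tool_rot: [-179.8, 0.0, -122.4]
force: [-0.4, -2.2, 0.4]
gripper_width: 0.247
```

```bash
cat > tq.py <<'E'
from h import *
s=get_state(); p=s["eef_pos"]; F=s["force"]; M=s["ft_torque"]
y=np.radians(s["tool_rot"][2]+90-.7); u=np.array([np.cos(y),np.sin(y)]); v=np.array([-u[1],u[0]])
h=p[:2]+.1217*u+.0006*v; r=p[:2]-np.array([.6054,.0549])
print("t",round(s["time_s"],2),"pos",p.round(4),"wrench yaw",np.degrees(y).round(2),"head err mm",((h-[.6054,.0549])*1e3).round(2))
print("F",F.round(2),"Ftan",round(F[:2]@v,2),"Frad",round(F[:2]@u,2),"Mz",M[2].round(3),"M",M.round(3),"torque on hand about screw",round(r[0]*F[1]-r[1]*F[0]+M[2],3), "w",s["gripper_width"].round(3))
E
python3 tq.py
```

```text
t 14.87 pos [0.5031 0.1207 0.1692] wrench yaw -33.12 head err mm [-0.09 -0.17]Traceback (most recent call last):
  File "tq.py", line 6, in <module>
    print("F",F.round(2),"Ftan",round(F[:2]@v,2),"Frad",round(F[:2]@u,2),"Mz",M[2].round(3),"M",M.round(3),"torque on hand about screw",round(r[0]*F[1]-r[1]*F[0]+M[2],3), "w",s["gripper_width"].round(3))
                                                                                                                                                                               ^^^^^^^^^^^^^^^^^^^^^^^^
AttributeError: 'float' object has no attribute 'round'
```

```bash
sed -i 's/s\["gripper_width"\].round(3)/round(s["gripper_width"],3)/' tq.py; python3 tq.py
```

```text
t 14.87 pos [0.5031 0.1207 0.1692] wrench yaw -33.12 head err mm [-0.09 -0.17]
F [-0.41 -2.16  0.37] Ftan -2.04 Frad 0.84 Mz 0.01 M [-0.492 -0.212  0.01 ] torque on hand about screw 0.259 w 0.247
```

Request:
{"name": "apply_moves", "arguments": {"moves": [[[0.608, -0.015, 0, -0.05, 0], [1.215, -0.067, 0, -0.1, 0], [1.215, -0.067, 0, -0.1, 0], [1.215, -0.067, 0, -0.1, 0], [1.215, -0.067, 0, -0.1, 0], [1.215, -0.067, 0, -0.1, 0], [1.215, -0.067, 0, -0.1, 0], [1.215, -0.067, 0, -0.1, 0], [1.215, -0.067, 0, -0.1, 0], [1.215, -0.067, 0, -0.1, 0]]]}}

```text
time_s: 15.7
eef_pos: [0.493, 0.0092, 0.169]
tool_rot: [-179.9, 0.0, -67.5]
force: [-1.5, 0.0, 2.1]
gripper_width: 0.245
```

Request:
{"name": "apply_moves", "arguments": {"moves": [[[1.215, -0.067, 0, -0.1, 0], [1.215, -0.067, 0, -0.1, 0], [1.215, -0.067, 0, -0.1, 0], [1.215, -0.067, 0, -0.1, 0], [1.215, -0.067, 0, -0.1, 0], [0.608, -0.015, 0, -0.05, 0], [0, 0, 0, 0, 0], [0, 0, 0, 0, 0], [0, 0, 0, 0, 0], [0, 0, 0, 0, 0]]]}}

```text
time_s: 16.53
eef_pos: [0.5334, -0.0424, 0.1691]
tool_rot: [180.0, -0.0, -36.3]
force: [-2.6, -2.7, 2.6]
gripper_width: 0.248
```

```bash
python3 tq.py
```

```text
t 16.53 pos [ 0.5334 -0.0424  0.1691] wrench yaw 53.01 head err mm [0.78 0.23]
F [-2.62 -2.7   2.61] Ftan 0.47 Frad -3.74 Mz 0.138 M [-0.084  0.157  0.138] torque on hand about screw 0.077 w 0.248
```

Request:
{"name": "apply_moves", "arguments": {"moves": [[[-0.608, -0.012, 0, 0.05, 0], [-0.852, -0.026, 0.005, 0.07, 0], [-0.852, -0.026, 0.005, 0.07, 0], [-0.852, -0.026, 0.005, 0.07, 0], [-0.852, -0.026, 0.005, 0.07, 0], [-0.852, -0.026, 0.005, 0.07, 0], [-0.852, -0.026, 0.005, 0.07, 0], [-0.852, -0.026, 0.005, 0.07, 0], [-0.608, -0.012, 0, 0.05, 0], [-0.365, -0.005, 0, 0.03, 0]]]}}

```text
time_s: 17.37
eef_pos: [0.4897, 0.0181, 0.1689]
tool_rot: [-179.9, -0.1, -71.9]
force: [-2.3, -2.2, 1.1]
gripper_width: 0.251
```

```bash
python3 tq.py
```

```text
t 17.37 pos [0.4897 0.0181 0.1689] wrench yaw 17.38 head err mm [0.3  0.08]
F [-2.28 -2.2   1.1 ] Ftan -1.42 Frad -2.83 Mz 0.041 M [-0.228  0.06   0.041] torque on hand about screw 0.212 w 0.251
```

Request:
{"name": "apply_moves", "arguments": {"moves": [[[-0.487, -0.007, 0.003, 0.04, 0], [-0.487, -0.007, 0.003, 0.04, 0], [-0.487, -0.007, 0.003, 0.04, 0], [-0.487, -0.007, 0.003, 0.04, 0], [-0.487, -0.007, 0.003, 0.04, 0], [-0.487, -0.007, 0.003, 0.04, 0], [-0.487, -0.007, 0.003, 0.04, 0], [-0.487, -0.007, 0.003, 0.04, 0], [-0.487, -0.007, 0.003, 0.04, 0], [0, 0, 0, 0, 0]]]}}

```text
time_s: 18.2
eef_pos: [0.484, 0.0613, 0.1686]
tool_rot: [-179.9, -0.0, -92.5]
force: [-1.3, -1.3, 1.7]
gripper_width: 0.244
```

```bash
python3 tq.py
```

```text
t 18.2 pos [0.484  0.0613 0.1686] wrench yaw -3.15 head err mm [0.19 0.27]
F [-1.34 -1.35  1.68] Ftan -1.42 Frad -1.27 Mz -0.108 M [-0.336 -0.048 -0.108] torque on hand about screw 0.064 w 0.244
```

Request:
{"name": "apply_moves", "arguments": {"moves": [[[-0.487, -0.007, 0.003, 0.04, 0], [-0.487, -0.007, 0.003, 0.04, 0], [-0.487, -0.007, 0.003, 0.04, 0], [-0.487, -0.007, 0.003, 0.04, 0], [-0.487, -0.007, 0.003, 0.04, 0], [-0.487, -0.007, 0.003, 0.04, 0], [-0.487, -0.007, 0.003, 0.04, 0], [-0.487, -0.007, 0.003, 0.04, 0], [-0.487, -0.007, 0.003, 0.04, 0], [0, 0, 0, 0, 0]]]}}

```text
time_s: 19.03
eef_pos: [0.4939, 0.1035, 0.1683]
tool_rot: [-179.9, 0.0, -113.0]
force: [-1.0, -2.4, 1.2]
gripper_width: 0.239
```

```bash
python3 tq.py
```

```text
t 19.03 pos [0.4939 0.1035 0.1683] wrench yaw -23.72 head err mm [0.15 0.15]
F [-1.04 -2.42  1.21] Ftan -2.63 Frad 0.02 Mz -0.115 M [-0.461 -0.205 -0.115] torque on hand about screw 0.205 w 0.239
```

Request:
{"name": "apply_moves", "arguments": {"moves": [[[-0.304, -0.003, 0.002, 0.025, 0], [-0.304, -0.003, 0.002, 0.025, 0], [-0.304, -0.003, 0.002, 0.025, 0], [-0.304, -0.003, 0.002, 0.025, 0], [-0.304, -0.003, 0.002, 0.025, 0], [-0.304, -0.003, 0.002, 0.025, 0], [-0.304, -0.003, 0.002, 0.025, 0], [-0.304, -0.003, 0.002, 0.025, 0], [-0.304, -0.003, 0.002, 0.025, 0], [0, 0, 0, 0, 0]]]}}

```text
time_s: 19.87
eef_pos: [0.5072, 0.1268, 0.1681]
tool_rot: [-179.9, 0.0, -125.9]
force: [0.4, -1.5, 1.7]
gripper_width: 0.245
```

```bash
python3 tq.py
```

```text
t 19.87 pos [0.5072 0.1268 0.1681] wrench yaw -36.56 head err mm [-0.07 -0.12]
F [ 0.43 -1.5   1.75] Ftan -0.95 Frad 1.24 Mz 0.002 M [-0.531 -0.233  0.002] torque on hand about screw 0.118 w 0.245
```

Request:
{"name": "apply_moves", "arguments": {"moves": [[[0.608, -0.015, 0, -0.05, 0], [1.215, -0.067, 0, -0.1, 0], [1.215, -0.067, 0, -0.1, 0], [1.215, -0.067, 0, -0.1, 0], [1.215, -0.067, 0, -0.1, 0], [1.215, -0.067, 0, -0.1, 0], [1.215, -0.067, 0, -0.1, 0], [1.215, -0.067, 0, -0.1, 0], [1.215, -0.067, 0, -0.1, 0], [1.215, -0.067, 0, -0.1, 0]]]}}

```text
time_s: 20.7
eef_pos: [0.4902, 0.0166, 0.1681]
tool_rot: [-179.9, 0.0, -71.2]
force: [0.3, 1.0, 1.9]
gripper_width: 0.244
```

Request:
{"name": "apply_moves", "arguments": {"moves": [[[1.215, -0.067, 0, -0.1, 0], [1.215, -0.067, 0, -0.1, 0], [1.215, -0.067, 0, -0.1, 0], [1.215, -0.067, 0, -0.1, 0], [1.215, -0.067, 0, -0.1, 0], [0.972, -0.044, 0, -0.08, 0], [0, 0, 0, 0, 0], [0, 0, 0, 0, 0], [0, 0, 0, 0, 0], [0, 0, 0, 0, 0]]]}}

```text
time_s: 21.53
eef_pos: [0.5298, -0.0399, 0.168]
tool_rot: [180.0, -0.0, -38.3]
force: [-1.9, -2.5, 2.2]
gripper_width: 0.246
```

```bash
python3 tq.py
```

```text
t 21.53 pos [ 0.5298 -0.0399  0.168 ] wrench yaw 50.98 head err mm [0.59 0.17]
F [-1.85 -2.53  2.24] Ftan -0.16 Frad -3.13 Mz -0.118 M [-0.148 -0.023 -0.118] torque on hand about screw -0.102 w 0.246
```

Request:
{"name": "apply_moves", "arguments": {"moves": [[[-0.365, -0.005, 0.002, 0.03, 0], [-0.487, -0.007, 0.002, 0.04, 0], [-0.487, -0.007, 0.002, 0.04, 0], [-0.487, -0.007, 0.002, 0.04, 0], [-0.487, -0.007, 0.002, 0.04, 0], [-0.487, -0.007, 0.002, 0.04, 0], [-0.365, -0.005, 0.002, 0.03, 0], [-0.365, -0.005, 0.002, 0.03, 0], [-0.365, -0.005, 0.002, 0.03, 0], [-0.365, -0.005, 0.002, 0.03, 0]]]}}

```text
time_s: 22.37
eef_pos: [0.5017, -0.0081, 0.1679]
tool_rot: [-180.0, -0.1, -58.4]
force: [-1.3, -1.9, 2.5]
gripper_width: 0.245
```

```bash
python3 tq.py
```

```text
t 22.37 pos [ 0.5017 -0.0081  0.1679] wrench yaw 30.91 head err mm [ 0.42 -0.01]
F [-1.3  -1.92  2.53] Ftan -0.98 Frad -2.1 Mz 0.101 M [-0.234 -0.203  0.101] torque on hand about screw 0.219 w 0.245
```

Request:
{"name": "apply_moves", "arguments": {"moves": [[[-0.365, -0.005, 0.002, 0.03, 0], [-0.365, -0.005, 0.002, 0.03, 0], [-0.365, -0.005, 0.002, 0.03, 0], [-0.365, -0.005, 0.002, 0.03, 0], [-0.365, -0.005, 0.002, 0.03, 0], [-0.365, -0.005, 0.002, 0.03, 0], [-0.365, -0.005, 0.002, 0.03, 0], [-0.365, -0.005, 0.002, 0.03, 0], [-0.365, -0.005, 0.002, 0.03, 0], [-0.365, -0.005, 0.002, 0.03, 0]]]}}

```text
time_s: 23.2
eef_pos: [0.4877, 0.025, 0.1677]
tool_rot: [-179.9, -0.1, -75.5]
force: [-0.9, -3.5, 2.4]
gripper_width: 0.245
```

```bash
python3 tq.py
```

```text
t 23.2 pos [0.4877 0.025  0.1677] wrench yaw 13.76 head err mm [ 0.33 -0.37]
F [-0.88 -3.53  2.41] Ftan -3.22 Frad -1.7 Mz 0.206 M [-0.463 -0.165  0.206] torque on hand about screw 0.595 w 0.245
```

Torque is rising, at 0.6 N m, so the screw is bearing. I'm continuing in small steps.

Request:
{"name": "apply_moves", "arguments": {"moves": [[[-0.243, -0.002, 0.001, 0.02, 0], [-0.243, -0.002, 0.001, 0.02, 0], [-0.243, -0.002, 0.001, 0.02, 0], [-0.243, -0.002, 0.001, 0.02, 0], [-0.243, -0.002, 0.001, 0.02, 0], [-0.243, -0.002, 0.001, 0.02, 0], [-0.243, -0.002, 0.001, 0.02, 0], [-0.243, -0.002, 0.001, 0.02, 0], [-0.122, 0, 0.001, 0.01, 0], [-0.122, 0, 0, 0.01, 0]]]}}

```text
time_s: 24.03
eef_pos: [0.4842, 0.0467, 0.1674]
tool_rot: [-180.0, -0.0, -85.9]
force: [-0.3, -4.6, 2.2]
gripper_width: 0.243
```

```bash
python3 tq.py
```

```text
t 24.03 pos [0.4842 0.0467 0.1674] wrench yaw 3.42 head err mm [ 0.2  -0.32]
F [-0.28 -4.63  2.16] Ftan -4.61 Frad -0.55 Mz 0.092 M [-0.746 -0.291  0.092] torque on hand about screw 0.652 w 0.243
```

Request:
{"name": "apply_moves", "arguments": {"moves": [[[-0.182, -0.001, 0.001, 0.015, 0], [-0.182, -0.001, 0.001, 0.015, 0], [-0.182, -0.001, 0.001, 0.015, 0], [-0.182, -0.001, 0.001, 0.015, 0], [-0.182, -0.001, 0.001, 0.015, 0], [-0.182, -0.001, 0.001, 0.015, 0], [-0.122, 0, 0, 0.01, 0], [-0.122, 0, 0, 0.01, 0], [-0.122, 0, 0, 0.01, 0], [-0.122, 0, 0, 0.01, 0]]]}}

```text
time_s: 24.87
eef_pos: [0.484, 0.0624, 0.1674]
tool_rot: [-180.0, -0.0, -93.3]
force: [0.2, -5.7, 3.9]
gripper_width: 0.245
```

```bash
python3 tq.py; python3 -c "
from h import *
for i in range(4): camera('top'); s=get_state(); print(s['force'].round(2),s['ft_torque'].round(3))"
```

```text
t 24.87 pos [0.484  0.0624 0.1674] wrench yaw -4.03 head err mm [ 0.07 -0.46]
F [ 0.16 -5.66  3.89] Ftan -5.63 Frad 0.56 Mz 0.091 M [-0.905 -0.373  0.091] torque on hand about screw 0.776 w 0.245
[ 0.37 -5.35  2.66] [-0.922 -0.41   0.116]
[ 0.02 -5.25  2.91] [-0.855 -0.356  0.063]
[-0.34 -4.48  2.72] [-0.856 -0.35   0.096]
[-0.12 -4.54  3.01] [-0.904 -0.412  0.106]
```

Request:
{"name": "apply_moves", "arguments": {"moves": [[[-0.182, -0.001, 0.001, 0.015, 0], [-0.182, -0.001, 0.001, 0.015, 0], [-0.182, -0.001, 0.001, 0.015, 0], [-0.182, -0.001, 0.001, 0.015, 0], [-0.182, -0.001, 0.001, 0.015, 0], [-0.182, -0.001, 0.001, 0.015, 0], [-0.182, -0.001, 0.001, 0.015, 0], [-0.182, -0.001, 0, 0.015, 0], [-0.182, -0.001, 0, 0.015, 0], [-0.182, -0.001, 0, 0.015, 0]]]}}

```text
time_s: 25.9
eef_pos: [0.4864, 0.0802, 0.1673]
tool_rot: [-180.0, -0.1, -101.9]
force: [1.5, -6.3, 2.6]
gripper_width: 0.247
```

```bash
python3 tq.py
```

```text
t 25.9 pos [0.4864 0.0802 0.1673] wrench yaw -12.61 head err mm [-0.09 -0.71]
F [ 1.48 -6.26  2.64] Ftan -5.79 Frad 2.81 Mz 0.2 M [-1.062 -0.411  0.2  ] torque on hand about screw 0.908 w 0.247
```

Request:
{"name": "apply_moves", "arguments": {"moves": [[[-0.122, 0, 0, 0.01, 0], [-0.122, 0, 0, 0.01, 0], [-0.122, 0, 0, 0.01, 0], [-0.122, 0, 0, 0.01, 0], [-0.122, 0, 0, 0.01, 0], [-0.122, 0, 0, 0.01, 0], [-0.122, 0, 0, 0.01, 0], [-0.122, 0, 0, 0.01, 0], [-0.122, 0, 0, 0.01, 0], [-0.122, 0, 0, 0.01, 0]]]}}

```text
time_s: 26.73
eef_pos: [0.4894, 0.0917, 0.1672]
tool_rot: [-180.0, -0.1, -107.6]
force: [0.0, -7.2, 2.9]
gripper_width: 0.243
```

```bash
python3 tq.py
```

```text
t 26.73 pos [0.4894 0.0917 0.1672] wrench yaw -18.3 head err mm [-0.29 -0.87]
F [ 0.04 -7.24  2.86] Ftan -6.86 Frad 2.31 Mz 0.23 M [-1.223 -0.428  0.23 ] torque on hand about screw 1.069 w 0.243
```

Torque is 1.07 N m, about 8.3 N at the grip, so I'm stopping there. I'm backing off slightly to unload.

Request:
{"name": "apply_moves", "arguments": {"moves": [[[0.122, 0, 0, -0.01, 0], [0.122, 0, 0, -0.01, 0], [0.122, 0, 0, -0.01, 0], [0.122, 0, -0.01, -0.01, 0], [0.122, 0, -0.01, -0.01, 0], [0.122, 0, -0.01, -0.01, 0], [0.122, 0, -0.01, -0.01, 0], [0.122, 0, -0.01, -0.01, 0], [0, 0, 0, 0, 0], [0, 0, 0, 0, 0]]]}}

```text
time_s: 27.57
eef_pos: [0.487, 0.0831, 0.1678]
tool_rot: [-179.9, 0.0, -103.0]
force: [2.5, -3.4, 0.9]
gripper_width: 0.246
```

```bash
python3 tq.py
```

```text
t 27.57 pos [0.487  0.0831 0.1678] wrench yaw -13.74 head err mm [-0.   -0.15]
F [ 2.5  -3.42  0.9 ] Ftan -2.73 Frad 3.24 Mz 0.02 M [-0.525 -0.677  0.02 ] torque on hand about screw 0.354 w 0.246
```

Request:
{"name": "apply_moves", "arguments": {"moves": [[[0.122, -0.01, 0, -0.01, 0], [0.122, -0.01, 0, -0.01, 0], [0.122, -0.01, 0, -0.01, 0], [0.122, -0.01, 0, -0.01, 0], [0.122, 0, 0, -0.01, 0], [0.122, 0, 0, -0.01, 0], [0, 0, 0, 0, 0], [0, 0, 0, 0, 0], [0, 0, 0, 0, 0], [0, 0, 0, 0, 0]]]}}

```text
time_s: 28.4
eef_pos: [0.4855, 0.0758, 0.1678]
tool_rot: [-180.0, 0.0, -99.6]
force: [1.8, 0.4, 1.4]
gripper_width: 0.245
```

```bash
python3 tq.py
```

```text
t 28.4 pos [0.4855 0.0758 0.1678] wrench yaw -10.28 head err mm [-0.01 -0.21]
F [1.75 0.45 1.38] Ftan 0.75 Frad 1.64 Mz 0.062 M [-0.009 -0.791  0.062] torque on hand about screw -0.029 w 0.245
```

Request:
{"name": "apply_moves", "arguments": {"moves": [[[0, -0.01, -0.05, 0, 0], [0, -0.01, -0.05, 0, 0], [0, 0, -0.1, 0, 0], [0, 0, -0.1, 0, 0], [0, 0, -0.1, 0, 0], [0, 0, -0.1, 0, 0], [0, 0, -0.1, 0, 0], [0, 0, -0.1, 0, 0], [0, 0, -0.1, 0, 0], [0, 0, 0, 0, 0]]]}}

```text
time_s: 29.23
eef_pos: [0.4855, 0.0754, 0.175]
tool_rot: [179.9, -0.0, -99.6]
force: [6.0, -1.1, -7.8]
gripper_width: 0.248
```

```bash
python3 tq.py
```

```text
t 29.23 pos [0.4855 0.0754 0.175 ] wrench yaw -10.3 head err mm [-0.06 -0.67]
F [ 5.98 -1.13 -7.8 ] Ftan -0.05 Frad 6.09 Mz 0.074 M [-0.038 -0.527  0.074] torque on hand about screw 0.088 w 0.248
```

Request:
{"name": "apply_moves", "arguments": {"moves": [[[0, -0.02, 0, 0, 0], [0, -0.02, 0, 0, 0], [0, -0.02, 0, 0, 0], [0, -0.01, 0, 0, 0], [0, 0, 0, 0, 0], [0, 0, -0.05, 0, 0], [0, 0, -0.05, 0, 0], [0, 0, -0.05, 0, 0], [0, 0, -0.05, 0, 0], [0, 0, 0, 0, 0]]]}}

```text
time_s: 30.07
eef_pos: [0.4856, 0.0753, 0.1767]
tool_rot: [179.8, -0.0, -99.6]
force: [6.0, -0.5, -7.6]
gripper_width: 0.246
```

```bash
python3 tq.py
```

```text
t 30.07 pos [0.4856 0.0753 0.1767] wrench yaw -10.3 head err mm [ 0.04 -0.78]
F [ 6.02 -0.48 -7.65] Ftan 0.6 Frad 6.01 Mz 0.023 M [-0.161 -0.398  0.023] torque on hand about screw -0.042 w 0.246
```

Request:
{"name": "apply_moves", "arguments": {"moves": [[[0, -0.03, 0, 0, 0], [0, -0.03, 0, 0, 0], [0, -0.03, 0, 0, 0], [0, -0.03, 0, 0, 0], [0, -0.03, 0, 0, 0], [0, 0, 0, 0, 0], [0, 0, -0.05, 0, 0], [0, 0, -0.05, 0, 0], [0, 0, -0.05, 0, 0], [0, 0, -0.05, 0, 0]]]}}

```text
time_s: 30.9
eef_pos: [0.4861, 0.0754, 0.1793]
tool_rot: [179.8, -0.0, -99.6]
force: [-0.4, -1.1, -7.8]
gripper_width: 0.247
```

```bash
python3 tq.py
```

```text
t 30.9 pos [0.4861 0.0754 0.1793] wrench yaw -10.28 head err mm [ 0.6  -0.58]
F [-0.36 -1.12 -7.77] Ftan -1.16 Frad -0.15 Mz -0.032 M [-0.081  0.78  -0.032] torque on hand about screw 0.108 w 0.247
```

Request:
{"name": "apply_moves", "arguments": {"moves": [[[0.12, 0, -0.05, -0.01, 0], [0.12, 0, -0.05, -0.01, 0], [0, 0, -0.05, 0, 0], [-0.12, 0, -0.05, 0.01, 0], [-0.12, 0, -0.05, 0.01, 0], [0.12, 0, -0.05, -0.01, 0], [0.12, 0, -0.05, -0.01, 0], [0, 0, -0.05, 0, 0], [0, 0, -0.05, 0, 0], [0, 0, 0, 0, 0]]]}}

```text
time_s: 31.73
eef_pos: [0.4864, 0.073, 0.184]
tool_rot: [179.9, -0.0, -98.4]
force: [-5.4, -0.7, -7.3]
gripper_width: 0.246
```

```bash
python3 tq.py
```

```text
t 31.73 pos [0.4864 0.073  0.184 ] wrench yaw -9.12 head err mm [ 1.21 -0.58]
F [-5.36 -0.69 -7.26] Ftan -1.53 Frad -5.18 Mz -0.087 M [ 0.015  1.521 -0.087] torque on hand about screw 0.092 w 0.246
```

Request:
{"name": "apply_moves", "arguments": {"moves": [[[0, 0.03, 0, 0, 0], [0, 0.03, 0, 0, 0], [0, 0.03, -0.05, 0, 0], [0, 0, -0.05, 0, 0], [0, 0, -0.1, 0, 0], [0, 0, -0.1, 0, 0], [0, 0, -0.1, 0, 0], [0, 0, -0.1, 0, 0], [0, 0, 0, 0, 0], [0, 0, 0, 0, 0]]]}}

```text
time_s: 32.57
eef_pos: [0.4869, 0.0731, 0.1895]
tool_rot: [-179.9, 0.0, -98.4]
force: [-4.4, 1.1, -5.8]
gripper_width: 0.242
```

```bash
python3 tq.py; python3 - <<'E'
from h import *
s=camera("scene")
a=cv2.resize(s["image"][150:230,293:373],(500,500),interpolation=cv2.INTER_CUBIC)
cv2.imwrite("pics/c7.png",a[:,:,::-1])
E
```

```text
t 32.57 pos [0.4869 0.0731 0.1895] wrench yaw -9.14 head err mm [ 1.75 -0.58]
F [-4.41  1.1  -5.78] Ftan 0.38 Frad -4.53 Mz -0.064 M [ 0.009  1.276 -0.064] torque on hand about screw -0.114 w 0.242
```

View pics/c7.png

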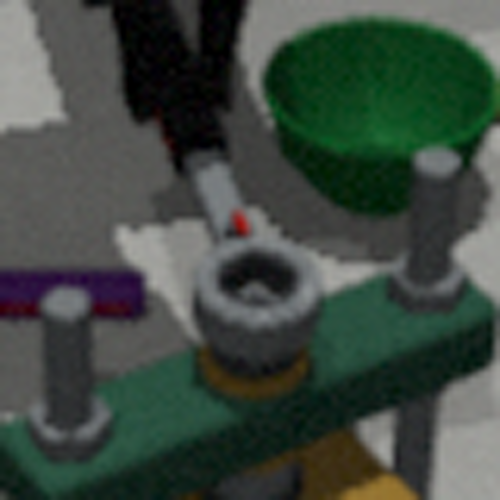

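The view shows the wrench pitched in the pads, with its head hanging low and partly off the screw. I'll keep easing it up while relieving the radial push.

Request:
{"name": "apply_moves", "arguments": {"moves": [[[0, 0.04, 0, 0, 0], [0, 0.04, 0, 0, 0], [0, 0.02, -0.1, 0, 0], [0, 0, -0.1, 0, 0], [0, 0, -0.1, 0, 0], [0, 0, -0.1, 0, 0], [0, 0, -0.1, 0, 0], [0, 0, -0.1, 0, 0], [0, 0, -0.1, 0, 0], [0, 0, 0, 0, 0]]]}}

```text
time_s: 33.45
eef_pos: [0.4858, 0.0732, 0.1965]
tool_rot: [-180.0, 0.0, -98.4]
force: [0.0, -0.1, -3.4]
gripper_width: 0.246
```

```bash
python3 tq.py
```

```text
t 33.45 pos [0.4858 0.0732 0.1965] wrench yaw -9.13 head err mm [ 0.63 -0.41]
F [ 0.04 -0.05 -3.41] Ftan -0.05 Frad 0.05 Mz -0.033 M [ 0.084  0.209 -0.033] torque on hand about screw -0.028 w 0.246
```

Free: the forces are back to the carrying baseline. I'm lifting and returning to the mat.

Request:
{"name": "apply_moves", "arguments": {"moves": [[[0, 0, -0.4, 0, 0], [0, 0, -0.8, 0, 0], [0, 0, -1.2, 0, 0], [0, 0, -1.4, 0, 0], [0, 0, -1.4, 0, 0], [0, 0, -1.4, 0, 0], [0, 0, -1.2, 0, 0], [0, 0, -0.8, 0, 0], [0, 0, -0.6, 0, 0], [0, 0, -0.3, 0, 0]]]}}

```text
time_s: 34.28
eef_pos: [0.4858, 0.0732, 0.2922]
tool_rot: [-179.9, 0.0, -98.4]
force: [0.3, -0.1, -3.4]
gripper_width: 0.246
```

Request:
{"name": "apply_moves", "arguments": {"moves": [[[0.8, 0, 0, 0, 0], [2.0, 0, 0, 0, 0], [3.0, 0, 0, 0, 0], [3.7, 0, 0, 0, 0], [3.9, 0, 0, 0, 0], [3.9, 0, 0, 0, 0], [3.9, 0, 0, 0, 0], [3.9, 0, 0, 0, 0], [3.9, 0, 0, 0, 0], [3.5, 0, 0, 0, 0]]]}}

```text
time_s: 35.12
eef_pos: [0.4363, -0.2509, 0.2904]
tool_rot: [179.9, -0.0, -98.5]
force: [0.6, -0.6, -3.3]
gripper_width: 0.243
```

Request:
{"name": "apply_moves", "arguments": {"moves": [[[3.0, 0, 0, 0, 0], [2.0, 0, 0, 0, 0], [1.0, 0, 0, -0.05, 0], [0.6, 0, 0, -0.09, 0], [0, 0, 0, -0.1, 0], [0, 0, 0, -0.1, 0], [0, 0, 0, -0.1, 0], [0, 0, 0, -0.06, 0], [0, 0, 0, 0, 0], [0, 0, 0, 0, 0]]]}}

```text
time_s: 35.95
eef_pos: [0.4279, -0.3138, 0.2905]
tool_rot: [179.9, 0.1, -69.9]
force: [0.9, -0.3, -3.3]
gripper_width: 0.246
```

```bash
python3 go.py .4295 -.3139 .040 -69.9; python3 - <<'E'
from h import *
a=camera("scene")["image"][130:330,90:290]
cv2.imwrite("pics/c8.png",cv2.resize(a,(500,500),interpolation=cv2.INTER_CUBIC)[:,:,::-1])
E
```

```text
t 35.95 pos [ 0.4279 -0.3138  0.2905] rot [ 1.7994e+02  6.0000e-02 -6.9900e+01] F [ 0.87 -0.32 -3.28] M [-0.125  0.214 -0.015] w 0.246
shift cm [ 0.07 -0.15 25.05] turn 0.0
```

No pictures left, so I'm going by force and pose. I lower until the head touches, then on down until the wrench lies flat.

Request:
{"name": "apply_moves", "arguments": {"moves": [[[0, -0.1, 0.6, 0, 0], [0, 0, 1.5, 0, 0], [0, 0, 2.5, 0, 0], [0, 0, 3.0, 0, 0], [0, 0, 3.5, 0, 0], [0, 0, 3.5, 0, 0], [0, 0, 3.0, 0, 0], [0, 0, 2.5, 0, 0], [0, 0, 1.5, 0, 0], [0, 0, 0.9, 0, 0]]]}}

```text
time_s: 36.83
eef_pos: [0.4286, -0.3124, 0.0636]
tool_rot: [179.9, 0.2, -69.8]
force: [-0.3, -0.9, -3.0]
gripper_width: 0.249
```

Request:
{"name": "apply_moves", "arguments": {"moves": [[[0, 0, 0.3, 0, 0], [0, 0, 0.3, 0, 0], [0, 0, 0.3, 0, 0], [0, 0, 0.3, 0, 0], [0, 0, 0.3, 0, 0], [0, 0, 0.3, 0, 0], [0, 0, 0.3, 0, 0], [0, 0, 0.2, 0, 0], [0, 0, 0.2, 0, 0], [0, 0, 0, 0, 0]]]}}

```text
time_s: 37.67
eef_pos: [0.4293, -0.3131, 0.0409]
tool_rot: [180.0, 0.0, -69.8]
force: [-0.0, -1.3, -2.6]
gripper_width: 0.247
```

```bash
python3 go.py .4295 -.3139 .0076 -69.9
```

```text
t 37.6667 pos [ 0.4293 -0.3131  0.0409] rot [ 1.7999e+02  4.0000e-02 -6.9790e+01] F [-0.02 -1.27 -2.57] M [-0.096  0.196  0.025] w 0.247
shift cm [0.09 0.01 3.33] turn 0.002
```

Request:
{"name": "apply_moves", "arguments": {"moves": [[[0, 0, 0.15, 0, 0], [0, 0, 0.15, 0, 0], [0, 0, 0.15, 0, 0], [0, 0, 0.15, 0, 0], [0, 0, 0.15, 0, 0], [0, 0, 0.15, 0, 0], [0, 0, 0.15, 0, 0], [0, 0, 0.15, 0, 0], [0, 0, 0.15, 0, 0], [0, 0, 0, 0, 0]]]}}

```text
time_s: 38.5
eef_pos: [0.4293, -0.3131, 0.0274]
tool_rot: [180.0, 0.0, -69.8]
force: [-0.7, -1.1, -3.0]
gripper_width: 0.252
```

```bash
python3 go.py .4295 -.3139 .0076 -69.9
```

```text
t 38.5 pos [ 0.4293 -0.3131  0.0274] rot [ 1.7999e+02  3.0000e-02 -6.9790e+01] F [-0.74 -1.14 -3.01] M [-0.134  0.21  -0.008] w 0.252
shift cm [0.08 0.01 1.98] turn 0.002
```

Request:
{"name": "apply_moves", "arguments": {"moves": [[[0, 0, 0.12, 0, 0], [0, 0, 0.12, 0, 0], [0, 0, 0.12, 0, 0], [0, 0, 0.12, 0, 0], [0, 0, 0.12, 0, 0], [0, 0, 0.12, 0, 0], [0, 0, 0.12, 0, 0], [0, 0, 0.12, 0, 0], [0, 0, 0.12, 0, 0], [0, 0, 0, 0, 0]]]}}

```text
time_s: 39.33
eef_pos: [0.4293, -0.3131, 0.0167]
tool_rot: [180.0, 0.0, -69.8]
force: [0.5, 0.6, -2.9]
gripper_width: 0.243
```

```bash
python3 go.py .4295 -.3139 .0076 -69.9
```

```text
t 39.3333 pos [ 0.4293 -0.3131  0.0167] rot [ 1.7999e+02  2.0000e-02 -6.9780e+01] F [ 0.55  0.62 -2.93] M [-0.092  0.212 -0.044] w 0.243
shift cm [0.08 0.01 0.91] turn 0.002
```

Request:
{"name": "apply_moves", "arguments": {"moves": [[[0, 0, 0.1, 0, 0], [0, 0, 0.1, 0, 0], [0, 0, 0.1, 0, 0], [0, 0, 0.1, 0, 0], [0, 0, 0.1, 0, 0], [0, 0, 0.1, 0, 0], [0, 0, 0.1, 0, 0], [0, 0, 0.1, 0, 0], [0, 0, 0, 0, 0], [0, 0, 0, 0, 0]]]}}

```text
time_s: 40.17
eef_pos: [0.4294, -0.3135, 0.0092]
tool_rot: [-180.0, -0.0, -69.8]
force: [-4.1, -0.9, 2.8]
gripper_width: 0.247
```

```bash
python3 go.py .4295 -.3139 .0076 -69.9
```

```text
t 40.1667 pos [ 0.4294 -0.3135  0.0092] rot [-1.80e+02 -2.00e-02 -6.98e+01] F [-4.09 -0.89  2.78] M [0.035 0.071 0.081] w 0.247
shift cm [0.04 0.   0.16] turn 0.002
```

Contact within about 1.5 mm of the original lying height, so the wrench is nearly flat. I'm releasing it and retreating straight up.

Request:
{"name": "apply_moves", "arguments": {"moves": [[[0, 0, 0, 0, 0.5], [0, 0, 0, 0, 0.7], [0, 0, 0, 0, 1], [0, 0, 0, 0, 1], [0, 0, 0, 0, 1], [0, 0, 0, 0, 1], [0, 0, 0, 0, 1], [0, 0, 0, 0, 1], [0, 0, 0, 0, 1], [0, 0, 0, 0, 1]]]}}

```text
time_s: 41.0
eef_pos: [0.4295, -0.3132, 0.0089]
tool_rot: [-180.0, 0.0, -69.8]
force: [0.6, 0.5, 0.1]
gripper_width: 0.922
```

Request:
{"name": "apply_moves", "arguments": {"moves": [[[0, 0, -0.3, 0, 1], [0, 0, -0.6, 0, 1], [0, 0, -1, 0, 1], [0, 0, -1.5, 0, 1], [0, 0, -2, 0, 1], [0, 0, -2, 0, 1], [0, 0, -2, 0, 1], [0, 0, -2, 0, 1], [0, 0, -1.5, 0, 1], [0, 0, -1, 0, 1]]]}}

```text
time_s: 41.83
eef_pos: [0.43, -0.3138, 0.1507]
tool_rot: [-179.9, -0.2, -69.8]
force: [0.5, -0.5, 0.6]
gripper_width: 1.001
```

Request:
{"name": "apply_moves", "arguments": {"moves": [[[0, 0, 0, 0, 1], [0, 0, 0, 0, 1], [0, 0, 0, 0, 1], [0, 0, 0, 0, 1], [0, 0, 0, 0, 1], [0, 0, 0, 0, 1], [0, 0, 0, 0, 1], [0, 0, 0, 0, 1], [0, 0, 0, 0, 1], [0, 0, 0, 0, 1]]]}}

```text
time_s: 42.67
eef_pos: [0.4294, -0.3132, 0.1478]
tool_rot: [180.0, 0.0, -69.8]
force: [0.3, 0.2, 0.2]
gripper_width: 0.996
```

```bash
python3 go.py; python3 - <<'E'
from h import *
w=camera("wrist"); w["fish"]=1
c=(.488,-.296)
r=rect(w,(.48,-.296),.022,.13,np.radians(20.1),400)
hsv=cv2.cvtColor(r,cv2.COLOR_RGB2HSV)
# bright, low-saturation = head/neck ; dark = sleeve
m=((hsv[...,1]<70)&(hsv[...,2]>90)).astype(np.uint8)
n,l,s,cc=cv2.connectedComponentsWithStats(m)
for i in range(1,n):
    if s[i,4]>150:
        x,y=(cc[i]/399*2-1)*.13; x0,y0,ww,hh=s[i,:4]
        print("bright area",s[i,4],"frame mm",round(x*1e3,1),round(-y*1e3,1),"bbox mm",(np.array([x0,ww,hh,y0])*.65).round(1))
# mat edge sides, coarse text map (B=blue .=dark #=bright)
for row in range(60,340,16): print("".join('#' if m[row,k] else ('B' if hsv[row,k,1]>120 and hsv[row,k,2]>45 else '.') for k in range(0,400,5)))
E
```

```text
t 42.6667 pos [ 0.4294 -0.3132  0.1478] rot [ 1.800e+02  1.000e-02 -6.979e+01] F [0.27 0.17 0.15] M [ 0.031  0.001 -0.005] w 0.996
bright area 22116 frame mm 36.4 107.9 bbox mm [ 26.  234.   63.7   0. ]
bright area 4369 frame mm 48.9 0.9 bbox mm [121.6  98.8  46.2 106. ]
bright area 15125 frame mm -13.6 -113.9 bbox mm [ 25.4 234.6  48.8 211.2]
...............BBBBBBBBBBBBBBBBBBBBBBBBBBBB#####################################
..............BBBBBBBBBBBBBBBBBBBBBBBBBBBBBBBBBBBBBBBBBBBBB#####################
........BBBBBBBBBBBBBBBBBBBBBBBBBBBBBBBBBBBBBBBBBBBBBBBBBBBBBBBBBBBBBBBBBB.#####
........BBBBBBBBBBBBBBBBBBBBBBBBBBBBBBBBBBBBBBBBBBBBBBBBBBBBBBBBBBBBBBBBBBBBBBBB
........BBBBBBBBBBBBBBBBBBBBBBBBBBBBBBBBBBBBBBBBBBBBBBBBBBBBBBBBBBBBBBBBBBBBBBBB
........BBBBBBBBBBBBBBBBBBBBBBBBBBBBBBBBBBBBBBBBBBBBBBBBBBBBBBBBBBBBBBBBBBBBBBBB
........BBBBBBBBBBBBBBBBBBBBBBBBBBBBBBBBBBBBBBBBBBBBBBBBBBBBBBBBBBBBBBBBBBBBBBBB
........BBBBBBBBBBBBBBBBBBBBBBBBBBBBBBBBBBBBBBBBBBBBBBBB##########BBBBBBBBBBBBBB
......................................####################BBBBBB####BBBBBBBBBBBB
......................................####################BBBBBBB###BBBBBBBBBBBB
........BBBBBBBBBBBBBBBBBBBBBBBBBBBBBBBBBBBBBBBBBBBBBBB.####.######BBBBBBBBBBBBB
........BBBBBBBBBBBBBBBBBBBBBBBBBBBBBBBBBBBBBBBBBBBBBBBBBBBBBBBBBBBBBBBBBBBBBBBB
........BBBBBBBBBBBBBBBBBBBBBBBBBBBBBBBBBBBBBBBBBBBBBBBBBBBBBBBBBBBBBBBBBBBBBBBB
........BBBBBBBBBBBBBBBBBBBBBBBBBBBBBBBBBBBBBBBBBBBBBBBBBBBBBBBBBBBBBBBBBBBBBBBB
........BBBBBBBBBBBBBBBBBBBBBBBBBBBBBBBBBBBBBBBBBBBBBBBBBBBBBBBBBBBBBBBBBBBBBBBB
........BBBBBBBBBBBBBBBBBBBBBBBBBBBBBBBBBBBBBBBBBBBBBBBBBBBBBBBBBBBBBBBBBBBBBBBB
........BBBBBBBBBBBBBBBBBBBBBBBBBBBBBBBBBBBBBBBBBBBBBBBBBBBBBBBBBBBBBBBBBBBBBBBB
..............########.BBBBBBBBBBBBBBBBBBBBBBBBBBBBBBBBBBBBBBBBBBBBBBBBBBBBBBBBB
```

The wrench is on the mat, with the head ring 46 mm wide in the plane of a flat-lying wrench and blue all round. The hand is clear, so I'm handing in.

```bash
python3 -c "
from station import *
print(finish_job())"
```

```text
the job is handed in; nothing more can be done
None
```

I handed the job in at about 43 s of the 72 s allowed. The wrench went onto the screw, ran it down onto the flask, and is back on the mat. I was given no verdict.

- **Tightening:** I used three clockwise strokes. The screw began to bear during the third, and I stopped at about 1.07 N m, or about 8.3 N at the grip. That is just over the 8 N target and well under the 12 N limit. The moment readings were noisy by roughly ±0.1 N m.
- **Lift-off:** The wrench bound slightly and tilted in the pads while coming off. It came free once I relieved the side push, and the highest extra upward pull I read was about 5 N.
- **Last checks:** A rectified wrist image showed the head ring 46 mm wide, as it should be lying flat, with the wrench inside the mat. The hand was clear and its force readings were near zero.
- **Not checked:** The 12-picture limit ran out before the lay-down, so I judged that from forces and colour masks instead of a viewed picture. I also did not look at the other items on the bench at the end, or measure the screw-to-flask force directly.

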